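# Sort the forging bench: blanks, tools and scrap

## Robot

A 6-joint arm with a two-finger parallel gripper is mounted at the origin on the work surface. World frame = base frame: x ahead of the robot, y to its left, z up, the work surface at z = 0. Lengths are in m, angles in rad, forces in N, time in s.
With the tool pointing down it reaches from about 0.325 to 0.9 m from the base axis. Payload 6.1 kg.
Tool frame: the origin (TCP) lies at the centre of the arm's flange, where the gripper is bolted on; the fingertips stand 173 mm ahead of it and the grasp point (between the pads) lies 155 mm ahead of it; z points along the fingers, y is the line along which they close (so a half turn about z gives the same grasp; the last joint's range is limited). The gripper opens to 85 mm and grips with 20 to 120 N. Pads are 22 mm wide; open, the fingers measure 114 mm over their backs; the gripper's body (76 mm by 85 mm) begins 54 mm behind the grasp point. The pads swing forward as they close: fully open they stand 13 mm farther back than shut.
Start: joints at [1.139, 0.22, 1.526, -0, 1.395, -0.126], TCP at [0.188, 0.596, 0.405] pointing down, gripper open.
Joint ranges: [-2.98, 2.98], [-0.91, 2.08], [0.09, 2.57], [-1.24, 4.39], [0.2, 2.65], [-2.68, 2.68]. Speed limits (rad/s): [2.57, 2.57, 3.01, 3.14, 3.14, 3.14].

## Interface

Orientations are given as a unit quaternion [x, y, z, w].
In Python, from station import arm, eoat, kin, viewer, nets gives the robot as it stands. Calls block until the motion is done:
- arm.movep(position, orientation): joint-space move of the TCP to a pose.
- arm.line_to(position, ori=None, feed=0.15): straight line of the TCP; ori=None keeps the orientation; feed is the mean speed in m/s.
- arm.move_j(angles): joint-space move.
- eoat.move_gripper(opening, grip_force=None): opening from 0.0 (shut) to 1.0 (fully open); grip_force is the grip in N (None keeps the last); returns when the fingers have stopped.
- arm.pause(seconds).
- kin.ik(position, orientation): joint angles nearest the present ones, or None.
- viewer.capture(name): name is "scene" or "top"; returns the picture (420x560x3 uint8, blue, green, red); there is no depth.
- viewer.camera_model(name): a dict with "vfov" (degrees; the focal length in pixels is half the picture's height over the tangent of half this angle, whatever the lens; pixels are square), "cx", "cy" (the principal point, pixels), "rvec" (rotation vector, rad) and "tvec" (3), from world to camera coordinates, as OpenCV has them. Camera axes: x right, y down, z forward; pixel columns grow to the right and rows downward; lengths in m; the calibration is good to about 2 mm. A picture is of the moment at which its call begins. camera_model takes no time and is no camera call.
A pose or a line that the arm cannot do raises arm.Unreachable and nothing moves.
- arm.hand_in(): hands the job in; it is judged then, once.
Trained networks look in the newest picture that a camera, given by its name, has taken for a name from the list of things; names that differ only in an ending like _2 or _b are one class to them, and where a whole thing is asked for, a point or a joint stands for the part that bears it (a point fixed in the world has none). Each returns a list of dicts, best first, with "p" (0 to 1); they miss things now and then, are a little off and sometimes report something else, mostly with a low value. They report only what shows in the picture. A call takes as long as a camera call.
- nets.trace(name, camera): "pixels" (420x560 bool, what is visible of it) and "xy" ([column, row] in pixels, amid what is visible of it).
- nets.spot_point(name, camera): "xy" ([column, row] in pixels: a listed point, or the origin of a listed thing).
Readings, each from a call of its own:
- arm.get_time_s(): time.
- arm.get_joints(): joint angles.
- arm.get_joint_vel(): joint speeds.
- arm.get_joint_torque(): joint torques, N m.
- arm.get_eef_pos(): TCP position.
- arm.get_tool_rot(): TCP orientation.
- arm.get_contact_force(): force on the tool from outside, world axes, zero at the start.
- arm.get_wrist_torque(): the same for the moment, N m.
- arm.get_grip_width(): opening from 0.0 (shut) to 1.0 (fully open).
- arm.get_grasp_force(): force on a finger pad.
Only numpy, scipy, OpenCV 4.12 (cv2) and the standard library are available. Lean on these libraries where they do the work, as an engineer would, in place of code of your own. Each camera call takes 0.05 s, during which the arm holds its last target. There are 200 camera calls.

## Task

Clear the forging bench: lay the two forged blade blanks in the black iron pin rack, the blue cold chisel and the brass drift in the wooden tool rest, and put the black crop end of square bar in the red scrap tin. In the rack and the rest each piece lies flat across both bearers, in line with its bay and centred in a bay of its own (either of the two); lay blanks and tools down, never drop them, and leave the flux tin and the engineer's square where they are.

Things in the scene. Friction and masses are not known exactly. Their poses are not given: they have to be found in the camera images.
- petty_blank: Forged blank of a small pointed knife: bright steel blade, blue-black tang, 6 mm thick, lying flat. Along its x: blade -27 to +69 mm, 26 mm wide (y -13 to +13; edges parallel for x -20 to +30, then tapering to the point); tang -80 to -27 mm, 7 to 12 mm wide. Origin: on the underside at the balance point; z up. About 0.12 kg.
- nakiri_blank: Forged blank of a rectangular vegetable knife: bright steel blade, blue-black tang, 6 mm thick, lying flat. Along its x: blade -30 to +60 mm, 32 mm wide (y -16 to +16; edges parallel for x -26 to +53); tang -88 to -30 mm, 8 to 13 mm wide. Origin: on the underside at the balance point; z up. About 0.17 kg.
- chisel: Flat cold chisel lying flat, shank painted blue with bare steel head and bit. Along its x axis 140 mm long (-70 to +70 mm): shank 23 mm wide (y) and 13 mm high from x = -58 to +30 mm, thin steel bit beyond it. Origin: on the underside, near the balance point; z points up. About 0.26 kg.
- drift: Octagonal brass drift (a soft punch), 16 mm across flats, lying on a flat. Along its x axis: shank from -60 to +25 mm, then a nose tapering to 9 mm at +62 mm. Origin: on its axis, 8 mm above what it lies on, near the balance point. About 0.19 kg.
- crop_end: Black-scaled crop end sheared off a square bar, 22 x 22 mm and about 65 mm long along its x axis. Origin: its centre, 11 mm above what it lies on. About 0.24 kg.
- blade_rack: Black iron rack with bright steel pins. x: the way things lie; y: across the bays. Two bearers along y at x = -40 and +40 mm, tops 18 mm above the bench. Upright 6 mm pins on both at y = -72, 0, +72 mm, 46 mm above the bench at the top, bound two bays centred at y = -36 and +36 mm, 66 mm clear. 100 x 160 mm overall, fixed. Origin: centre, on the bench surface.
- tool_rest: Wooden tool rest: light base, two dark notched bearers. x: the way things lie; y: across the bays. Two bearers along y at x = -40 and +40 mm, tops 18 mm above the bench. Ridges 8 mm thick on both at y = -72, 0, +72 mm, 38 mm above the bench at the top, bound two bays centred at y = -36 and +36 mm, 64 mm clear. 110 x 164 mm overall, fixed. Origin: centre, on the bench surface.
- scrap_tin: Open round red tin with steel rims, for scrap: 140 mm outside diameter, 60 mm high, wall 3 mm, inner floor 4 mm above the bench. Fixed to the bench. Origin: centre of its underside.
- flux_tin: Small closed white tin with a green lid, 52 mm diameter, 36 mm high, loose; to be left alone. Origin: centre of its underside.
- square: Engineer's square lying flat, dark steel stock with a bright blade, L-shaped, within 90 x 60 mm, 14 mm high, loose; to be left alone. Origin: on the bench, about the middle of the L.

How it is judged:
At the end, for the whole second after the job is handed in: Blanks one per bay of the blade rack, chisel and drift one per bay of the tool rest: flat, origin within 25 mm (rack x) and 15 mm (rack y) of the bay centre, long axis within 0.2 rad of the rack x either way. Crop end in the scrap tin (within 60 mm of its axis, below 45 mm). All at rest ((((x of petty_blank in the frame of blade_rack between -0.025 and 0.025 m and y of petty_blank in the frame of blade_rack between 0.021 and 0.051 m and z of petty_blank in the frame of blade_rack between 0.013 and 0.03 m and angle between the x axis of petty_blank and the x axis of blade_rack, either way round below 0.2 rad and angle between the z axis of petty_blank and the z axis of blade_rack, either way round below 0.15 rad) and (x of nakiri_blank in the frame of blade_rack between -0.025 and 0.025 m and y of nakiri_blank in the frame of blade_rack between -0.051 and -0.021 m and z of nakiri_blank in the frame of blade_rack between 0.013 and 0.03 m and angle between the x axis of nakiri_blank and the x axis of blade_rack, either way round below 0.2 rad and angle between the z axis of nakiri_blank and the z axis of blade_rack, either way round below 0.15 rad)) or ((x of petty_blank in the frame of blade_rack between -0.025 and 0.025 m and y of petty_blank in the frame of blade_rack between -0.051 and -0.021 m and z of petty_blank in the frame of blade_rack between 0.013 and 0.03 m and angle between the x axis of petty_blank and the x axis of blade_rack, either way round below 0.2 rad and angle between the z axis of petty_blank and the z axis of blade_rack, either way round below 0.15 rad) and (x of nakiri_blank in the frame of blade_rack between -0.025 and 0.025 m and y of nakiri_blank in the frame of blade_rack between 0.021 and 0.051 m and z of nakiri_blank in the frame of blade_rack between 0.013 and 0.03 m and angle between the x axis of nakiri_blank and the x axis of blade_rack, either way round below 0.2 rad and angle between the z axis of nakiri_blank and the z axis of blade_rack, either way round below 0.15 rad))) and (((x of chisel in the frame of tool_rest between -0.025 and 0.025 m and y of chisel in the frame of tool_rest between 0.021 and 0.051 m and z of chisel in the frame of tool_rest between 0.013 and 0.037 m and angle between the x axis of chisel and the x axis of tool_rest, either way round below 0.2 rad and angle between the z axis of chisel and the z axis of tool_rest, either way round below 0.15 rad) and (x of drift in the frame of tool_rest between -0.025 and 0.025 m and y of drift in the frame of tool_rest between -0.051 and -0.021 m and z of drift in the frame of tool_rest between 0.021 and 0.031 m and angle between the x axis of drift and the x axis of tool_rest, either way round below 0.2 rad)) or ((x of chisel in the frame of tool_rest between -0.025 and 0.025 m and y of chisel in the frame of tool_rest between -0.051 and -0.021 m and z of chisel in the frame of tool_rest between 0.013 and 0.037 m and angle between the x axis of chisel and the x axis of tool_rest, either way round below 0.2 rad and angle between the z axis of chisel and the z axis of tool_rest, either way round below 0.15 rad) and (x of drift in the frame of tool_rest between -0.025 and 0.025 m and y of drift in the frame of tool_rest between 0.021 and 0.051 m and z of drift in the frame of tool_rest between 0.021 and 0.031 m and angle between the x axis of drift and the x axis of tool_rest, either way round below 0.2 rad))) and horizontal distance between crop_end and scrap_tin below 0.06 m and height (world z) of crop_end below 0.045 m and linear speed of each of petty_blank, nakiri_blank, chisel, drift, crop_end below 0.03 m/s and angular speed of each of petty_blank, nakiri_blank, chisel, drift, crop_end below 0.5 rad/s); the robot touches nothing.
It fails at once if a blank, the chisel or the drift is let fall through the air from more than 70 mm above the bench ((height (world z) of petty_blank above 0.07 m and contact force between petty_blank and anything else below 0.02 N) or (height (world z) of nakiri_blank above 0.07 m and contact force between nakiri_blank and anything else below 0.02 N) or (height (world z) of chisel above 0.07 m and contact force between chisel and anything else below 0.02 N) or (height (world z) of drift above 0.07 m and contact force between drift and anything else below 0.02 N)).
It fails at once if the flux tin is shifted by more than 20 mm (distance of flux_tin from where it was at the start of the episode above 0.02 m).
It fails at once if the engineer's square is shifted by more than 20 mm (distance of square from where it was at the start of the episode above 0.02 m).
It also fails if it takes over 104 s, if anything falls off the work surface, if the arm or the gripper's body presses on something with over 40 N, if the wrist force passes 120 N, or if a joint passes its speed limit or range.

## Working session

There is one attempt and no reset: what is moved stays moved. The work goes in short steps, each a Python script; the robot and the scene stay as the last script left them, time stands still between calls to the robot, and variables do not carry over. Pictures are saved under pics/ and viewed, at most 14 in all, crops included, and the job is handed in when it is done.

```bash
mkdir -p pics
python3 - <<'E'
from station import arm,viewer
import cv2
for n in("scene","top"):
    cv2.imwrite(f"pics/{n}0.png",viewer.capture(n)); print(viewer.camera_model(n))
print(arm.get_tool_rot(),arm.get_time_s())
E
```

```text
{'vfov': 57.35807827651338, 'cx': 282.620551788018, 'cy': 206.64701186982748, 'rvec': array([ 2.39999957,  1.01342889, -0.3034843 ]), 'tvec': array([-0.39345185, -0.30920568,  1.02670339])}
{'vfov': 44.867880289145454, 'cx': 280.4523481506154, 'cy': 211.70946434353542, 'rvec': array([ 2.1435198 , -2.14964475,  0.12786305]), 'tvec': array([-7.95114401e-04,  5.37816392e-01,  1.17563114e+00])}
[ 1.52284733e-01  9.88336270e-01 -8.46688262e-04 -2.46507266e-04] 0.1
```

View pics/top0.png

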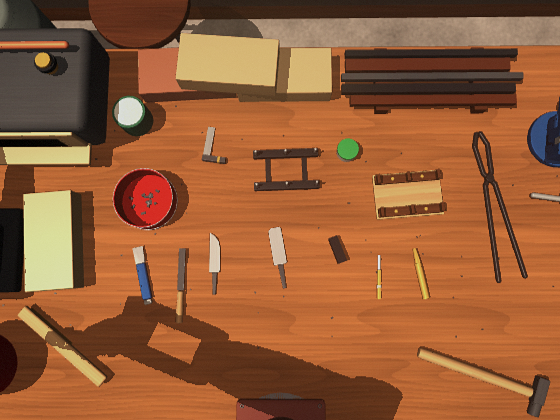

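View pics/scene0.png

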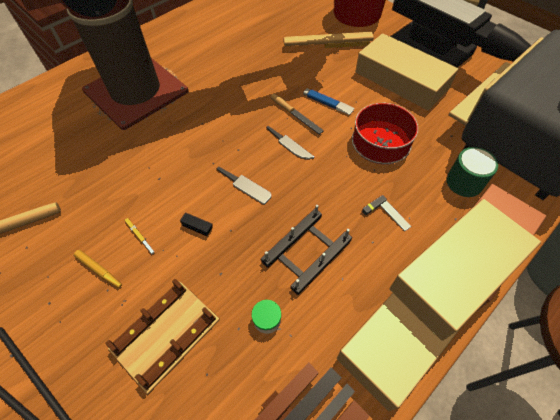

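```bash
cat > fit.py <<'E'
import numpy as np,cv2
from scipy.optimize import minimize
from station import viewer,nets
def box(x0,x1,y0,y1,z0,z1): return ([(x0,y0),(x1,y0),(x1,y1),(x0,y1)],z0,z1)
def cyl(r,z0,z1): return ([(r*np.cos(a),r*np.sin(a)) for a in np.arange(0,6.28,.2)],z0,z1)
M={'petty_blank':[([(-27,-13),(30,-13),(52,-8),(69,0),(52,8),(30,13),(-27,13)],0,6),box(-80,-27,-5,5,0,6)],
'nakiri_blank':[box(-30,60,-16,16,0,6),box(-88,-30,-5,5,0,6)],
'chisel':[box(-58,30,-11.5,11.5,0,13),box(-70,-58,-9,9,0,12),box(30,70,-11.5,11.5,0,7)],
'drift':[box(-60,25,-8,8,0,16),([(25,-8),(62,-4.5),(62,4.5),(25,8)],3,13)],
'crop_end':[box(-32.5,32.5,-11,11,0,22)],
'blade_rack':[box(s*40-10,s*40+10,-80,80,0,18) for s in(-1,1)]+[box(s*40-3,s*40+3,y-3,y+3,18,46) for s in(-1,1) for y in(-72,0,72)]+[box(-30,30,y-5,y+5,0,8) for y in(-45,45)],
'tool_rest':[box(-55,55,-82,82,0,8)]+[box(s*40-8,s*40+8,-80,80,0,18) for s in(-1,1)]+[box(s*40-8,s*40+8,y-4,y+4,18,38) for s in(-1,1) for y in(-72,0,72)],
'scrap_tin':[cyl(70,0,60)],'flux_tin':[cyl(26,0,36)]}
S=4
def cam(n):
    c=viewer.camera_model(n); f=210/np.tan(np.radians(c['vfov']/2))
    return cv2.Rodrigues(c['rvec'])[0],c['tvec'],f,c['cx'],c['cy']
def proj(P,c):
    q=np.asarray(P)@c[0].T+c[1]; return q[:,:2]/q[:,2:]*c[2]+[c[3],c[4]]
def ray(px,c,z):
    d=c[0].T@np.array([(px[0]-c[3])/c[2],(px[1]-c[4])/c[2],1]); o=-c[0].T@c[1]
    return o+d*(z-o[2])/d[2]
def render(name,p,c,zb):
    im=np.zeros((420*S,560*S),np.uint8); co,si=np.cos(p[2]),np.sin(p[2])
    for poly,z0,z1 in M[name]:
        a=np.array(poly)/1e3; w=np.c_[p[0]+co*a[:,0]-si*a[:,1],p[1]+si*a[:,0]+co*a[:,1]]
        P=np.r_[np.c_[w,0*w[:,0]+z0/1e3+zb],np.c_[w,0*w[:,0]+z1/1e3+zb]]
        h=cv2.convexHull(((proj(P,c)+.5)*S*16).astype(np.int32)); cv2.fillConvexPoly(im,h,1,shift=4)
    return im>0
def masks(names,cams=('top','scene'),cap=True):
    out={}
    for n in cams:
        if cap: viewer.capture(n)
        for k in names:
            r=nets.trace(k,n)
            out[k,n]=[(d['p'],d['pixels'],d['xy']) for d in r]
    return out
def fit(name,ms,zb=0.):
    """ms: {cam: mask} -> (x,y,yaw), IoU"""
    cs={n:cam(n) for n in ms}; up={n:np.kron(m,np.ones((S,S)))>0 for n,m in ms.items()}
    n0='top' if 'top' in ms else list(ms)[0]
    ys,xs=np.nonzero(ms[n0]); W=np.array([ray((x,y),cs[n0],zb+.008)[:2] for x,y in zip(xs,ys)])
    m=W.mean(0); v=np.linalg.svd(W-m,full_matrices=False)[2][0]; th=np.arctan2(v[1],v[0])
    def cost(p):
        s=0
        for n in ms:
            r=render(name,p,cs[n],zb); s-=(r&up[n]).sum()/(r|up[n]).sum()
        return s/len(ms)
    best=None
    sq=name in('blade_rack','tool_rest','crop_end')
    for t in ([th,th+np.pi/2] if sq else [th,th+np.pi]):
        sim=np.array([[m[0],m[1],t]]*4); sim[1,0]+=.01; sim[2,1]+=.01; sim[3,2]+=.12
        r=minimize(cost,sim[0],method='Nelder-Mead',options=dict(initial_simplex=sim,maxiter=70,xatol=3e-4,fatol=1e-4))
        if best is None or r.fun<best.fun: best=r
    return best.x,-best.fun
E
cat > look.py <<'E'
from fit import *
import pickle
ms=masks(list(M)+['square']); pickle.dump(ms,open('ms.pkl','wb'))
for k in list(M)+['square']:
    print(k,[(n,[(round(d[0],2),int(d[1].sum()),[int(v) for v in d[2]]) for d in ms[k,n][:3]]) for n in('top','scene')])
    if k=='square':
        for n in('top','scene'): print(ray(ms[k,n][0][2],cam(n),.007)[:2]); 
        continue
    for use in(('top',),('scene',),('top','scene')):
        d={n:ms[k,n][0][1] for n in use if ms[k,n]}
        if d: p,i=fit(k,d); print('  ',use,np.round(p,4),round(i,3))
E
python3 look.py
```

```text
petty_blank [('top', [(0.63, 487, [214, 261])]), ('scene', [(0.77, 353, [289, 145]), (0.44, 6050, [162, 336])])]
   ('top',) [0.4242 0.1592 0.0114] 0.876
   ('scene',) [0.4279 0.1613 0.0374] 0.755
   ('top', 'scene') [0.4246 0.1597 0.0254] 0.802
nakiri_blank [('top', [(0.68, 647, [277, 250])]), ('scene', [(0.46, 5964, [164, 335])])]
   ('top',) [0.4446 0.0048 0.1719] 0.866
   ('scene',) [ 0.6196 -0.3286 -1.5745] 0.231
   ('top', 'scene') [0.4446 0.0048 0.1719] 0.433
chisel [('top', [(0.8, 562, [142, 275])]), ('scene', [(0.7, 757, [266, 315]), (0.67, 328, [329, 102])])]
   ('top',) [0.3901 0.3308 0.2397] 0.874
   ('scene',) [ 0.6559 -0.1537  2.9365] 0.333
   ('top', 'scene') [0.3901 0.3308 0.2397] 0.437
drift [('top', [(0.81, 343, [421, 278]), (0.16, 444, [211, 257])]), ('scene', [(0.83, 458, [94, 268])])]
   ('top',) [ 0.3933 -0.3346  0.1764] 0.812
   ('scene',) [ 0.392  -0.3329  0.206 ] 0.879
   ('top', 'scene') [ 0.3923 -0.3335  0.2066] 0.83
crop_end [('top', [(0.6, 244, [337, 250])]), ('scene', [(0.92, 412, [197, 225])])]
   ('top',) [ 0.4499 -0.1373 -2.7773] 0.84
   ('scene',) [ 
[... 442 characters left out ...]
  -0.3126  3.2234] 0.967
   ('scene',) [ 0.5831 -0.3103  0.0798] 0.974
   ('top', 'scene') [ 0.584  -0.3117  3.2178] 0.962
scrap_tin [('top', [(0.62, 3106, [143, 200])]), ('scene', [(0.93, 3292, [382, 131])])]
   ('top',) [0.5706 0.3226 1.4373] 0.97
   ('scene',) [ 0.568   0.3259 -0.9245] 0.97
   ('top', 'scene') [ 0.5694  0.3238 -1.7361] 0.961
flux_tin [('top', [(0.64, 415, [347, 151])]), ('scene', [(0.7, 756, [264, 315])])]
   ('top',) [ 0.6931 -0.1654  5.8952] 0.938
   ('scene',) [ 0.6904 -0.1624  2.6209] 0.883
   ('top', 'scene') [ 0.6926 -0.1648  5.8645] 0.899
square [('top', [(0.57, 379, [209, 152])]), ('scene', [(0.7, 459, [388, 208])])]
[0.69026169 0.17285119]
[0.70191432 0.18071321]
```

```bash
cat > rob.py <<'E'
import numpy as np
from scipy.spatial.transform import Rotation as R
from station import arm,eoat,kin
TIP=.173
def q(yaw):
    c,s=np.cos(yaw),np.sin(yaw)
    return R.from_matrix(np.array([[c,s,0],[s,-c,0],[0,0,-1]])).as_quat()
near=lambda a,ref: ref+(a-ref+np.pi/2)%np.pi-np.pi/2
def go(x,y,z,yaw,feed=.3): arm.line_to([x,y,z],q(yaw),feed)
def pick(p,width,tip=.0025,force=50,lift=.062):
    x,y,yaw=p; yaw=near(yaw,np.arctan2(y,x)+np.pi/2)   # smallest |q6|
    eoat.move_gripper(min(1,(width+.034)/.085))
    arm.movep([x,y,TIP+.06],q(yaw)); go(x,y,TIP+tip,yaw,.12)
    f=arm.get_contact_force(); eoat.move_gripper(0,force); arm.pause(.1)
    print('t',round(arm.get_time_s(),1),'fz before',round(float(f[2]),1),'width mm',round(85*arm.get_grip_width(),1),'grasp',arm.get_grasp_force())
    go(x,y,TIP+tip+lift,yaw,.15)
    print('  width after lift',round(85*arm.get_grip_width(),1),'fz',round(float(arm.get_contact_force()[2]),1)); return yaw
def place(x,y,yaw,yaw0,width,tip=.0025,bottom=.019,lift=.062,opening=.016):
    yaw=near(yaw,yaw0); go(x,y,TIP+tip+lift,yaw); go(x,y,TIP+tip+bottom,yaw,.1)
    print('  fz at place',round(float(arm.get_contact_force()[2]),1)); eoat.move_gripper((width+opening)/.085); arm.pause(.1)
    go(x,y,TIP+.1,yaw,.2); print('  t',round(arm.get_time_s(),1))
def bay(r,s): return r[0]-np.sin(r[2])*.036*s,r[1]+np.cos(r[2])*.036*s,r[2]
REST=(.584,-.3117,.076); RACK=(.6469,-.0142,.035)
E
python3 - <<'E'
from rob import *
w=.023; y0=pick((.3905,.331,.2397),w); place(*bay(REST,1),y0,w)
E
```

```text
t 4.1 fz before 0.3 width mm 21.3 grasp 49.774104952812195
  width after lift 21.3 fz -3.0
  fz at place 1.5
  t 8.5
```

Run:
```python
from rob import *
w=.016; y0=pick((.3923,-.3335,.2),w); place(*bay(REST,-1),y0,w)
w=.022; y0=pick((.4496,-.1368,.32),w,lift=.09); place(.5694,.3238,0.32,y0,w,bottom=.02,lift=.09)
from station import viewer; import cv2
cv2.imwrite('pics/top1.png',viewer.capture('top'))
```

```text
t 12.2 fz before 0.5 width mm 14.2 grasp 50.467814449220896
  width after lift 14.2 fz -2.0
  fz at place 5.1
  t 15.1
t 17.6 fz before 0.3 width mm 20.3 grasp 49.87078070640564
  width after lift 20.7 fz -1.9
  fz at place -1.1
  t 21.9
```

View pics/top1.png

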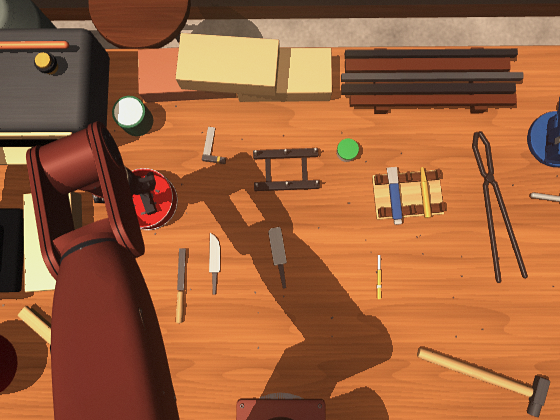

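The chisel (395,194) and the drift (427,192) lie in the two bays of the rest. The gripper partly hides the tin at (148,190), and both blanks are still where they were. Next I'll lay the blanks in the rack.

Run:
```python
from rob import *
w=.026; y0=pick((.4248,.1598,.02),w,tip=.0015); place(*bay(RACK,1),y0,w,tip=.0015)
w=.032; y0=pick((.4446,.0046,.172),w,tip=.0015); place(*bay(RACK,-1),y0,w,tip=.0015,opening=.014)
arm.movep([.35,.45,.4],q(2.4))
from fit import *
t,s=viewer.capture('top'),viewer.capture('scene')
cv2.imwrite('pics/top2.png',cv2.resize(t[120:260,100:460],None,fx=2.2,fy=2.2)); cv2.imwrite('pics/scene2.png',s)
ms=masks(['petty_blank','nakiri_blank','chisel','drift','crop_end'],('top',),cap=False)
for k,z,r in(('petty_blank',.018,RACK),('nakiri_blank',.018,RACK),('chisel',.018,REST),('drift',.018,REST),('crop_end',.004,(.5694,.3238,0))):
    m=ms[k,'top']
    if not m: print(k,'missing'); continue
    p,i=fit(k,{'top':m[0][1]},z); d=p[:2]-r[:2]; c,sn=np.cos(r[2]),np.sin(r[2])
    print(k,round(m[0][0],2),'local xy',np.round([c*d[0]+sn*d[1],c*d[1]-sn*d[0]],3),'yaw',round(p[2]-r[2],2),'iou',round(i,2))
print(arm.get_time_s())
```

```text
t 26.1 fz before -0.0 width mm 23.6 grasp 48.74783277511597
  width after lift 23.5 fz -0.7
  fz at place 1.8
  t 29.2
t 33.2 fz before 0.8 width mm 29.6 grasp 48.913578540086746
  width after lift 29.3 fz -1.3
  fz at place 1.0
  t 36.1
petty_blank missing
nakiri_blank 0.66 local xy [-0.001 -0.037] yaw -0.01 iou 0.86
chisel 0.74 local xy [-0.003  0.035] yaw -0.01 iou 0.86
drift 0.72 local xy [-0.002 -0.037] yaw 0.01 iou 0.9
crop_end 0.82 local xy [ 0.002 -0.   ] yaw -2.74 iou 0.91
38.6333
```

View pics/top2.png

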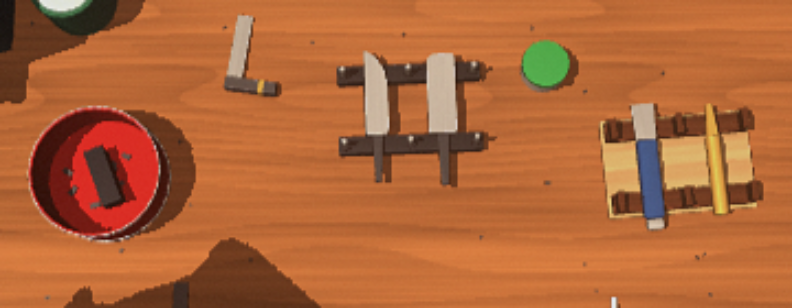

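View pics/scene2.png

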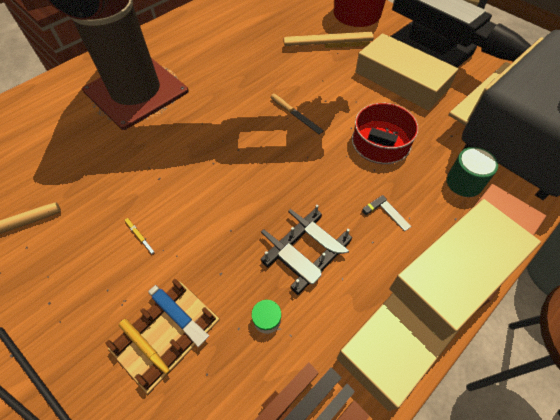

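In the top view the petty (crop 376,117) and nakiri (442,117) blanks lie flat, centred between the rack pins. The chisel and drift lie centred in the rest, the crop end is in the tin (103,177), and the flux tin and square haven't moved.

```bash
python3 -c "
from station import arm
print(arm.hand_in())"
```

```text
the job is handed in; nothing more can be done
None
```

I handed the job in at about 39 s of the 104 s: final pictures show both blanks in the rack, chisel and drift in the rest, the crop end in the scrap tin, and the flux tin and square unmoved; the petty blank's position I checked only by eye (the network missed it), and no verdict came back.

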